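# Reassemble the coating mixer

### The job

The snack-coating mixer has been washed and needs reassembling: first take the flat scraper from the drying block, slide it blade down all the way into the narrow slot at the mixer's side and let go of it. Then take the mixing paddle, lower it over the spindle in the pan, turned so that the splines mesh, and slide it home onto the springy ring, pressing the ring down to its stop or nearly so. Finish while still holding the paddle pressed down like that, with the scraper in its slot and the drink, tub and ball tray left where they stand.

Things in the scene. Friction and masses are not known exactly. Their poses are not given: they have to be found in the camera images.
- scraper_center (a point): Flat scraper, 120 mm tall, upright, blade down: steel blade 6 mm thick (its x), 50 mm wide (its y), lower edge rounded; black grip at the top 16 mm thick (x), 54 mm wide (y), from 26 to 60 mm above this point. This point: its centre, 60 mm above the lower edge; z up. Both broad faces are alike: either way round will do. May lean a few degrees. About 0.12 kg.
- drying_block: Fixed white block, 33 mm (its x) by 78 mm (its y) by 40 mm high, origin at the centre of its underside on the table. In its top is a slot, 9 mm wide (x), 54 mm long (y) and 30 mm deep, in which the scraper stands at the start, reaching 90 mm above the block's top.
- scraper_slot (a point): Centre of the mouth of the mixer's scraper slot, 60 mm above the table, in a fixed grey block 33 mm (x) by 78 mm (y) at the mixer's side. Slot 9 mm wide (point's x), 54 mm long (point's y), 40 mm deep: when home, the scraper's centre is 20 mm above this point. y points away from the pan, whose centre is 160 mm off along -y.
- paddle_center (a point): White plastic mixing paddle standing on its foot, 104 mm tall; this point is on its axis 52 mm above the foot, z up. Flat upright grip bar at the top, 44 mm long (its x), 18 mm thick (its y), from 4 to 52 mm above this point, on a round hub 45 mm in diameter. Two blades along +x and -x reach 74 mm from the axis, 25 mm high. About 0.16 kg.
- paddle_foot (a point): Centre of the paddle's underside, same axes as its centre point. Here is the mouth of a plus-shaped bore, 36 mm deep, whose two slots (8.4 mm wide, 28.8 mm long) run along the paddle's x (the line of blades and grip bar) and y: it meshes with the spindle at every quarter turn.
- spindle_tip (a point): Top of the drive spindle, in the pan's centre, 110 mm above the table, 38 mm above the pan floor, 26 mm above the unpressed ring. Upright dark steel plus-shaped spline, rounded on top: ribs 6 mm thick, 26 mm across, along this point's x and y. Turns about the vertical, stiffly (0.08 N m). Paddle centre is 26 mm above this point when meshed on the unpressed ring, 20 mm with the ring at its stop.
- press_ring (a joint): Springy grey ring around the spindle's foot (54 mm outside, 34 mm inside diameter), on which the paddle's hub comes to rest: metres pressed down, 0 up, 0.006 at its stop. The spring needs about 4 N to start and 10 N at the stop.
- drink: Bystander: capped bottle, 60 mm in diameter, 150 mm tall, origin at the centre of its underside.
- tub: Bystander: lidded tub, 90 mm in diameter, 75 mm tall, origin at the centre of its underside.
- ball_tray: Bystander: steel tray of snack balls, 120 mm (x) by 180 mm (y) by 40 mm high, origin at the centre of its underside.
- mixer: The fixed mixer: round white housing 232 mm in diameter, origin at the centre of its underside, below the spindle. On it a fixed steel pan, 194 mm wide inside, floor 72 mm and rim 108 mm above the table. The scraper slot is on its +y side.
Not all that is in view belongs to the job. What is meant by the part that bears scraper_center is not yellow, and is the larger of those in its own colour. Leave any green or red look-alike of the part that bears paddle_center alone.

How it is judged (in metres and radians):
On the way, in this order (a step that is already met when the one before it is completed fails the run):
1. the scraper is home in the mixer's slot and let go (z of scraper_center in the frame of scraper_slot below 0.024 m and horizontal distance between scraper_center and scraper_slot below 0.008 m and angle between scraper_center's own z axis and vertical below 0.15 rad and contact force between the fingers and scraper below 0.3 N), for 0.2 s.
2. the paddle is meshed on the spindle, down on the ring (z of paddle_center in the frame of spindle_tip below 0.029 m and horizontal distance between paddle_center and spindle_tip below 0.004 m and angle between paddle_center's own z axis and vertical below 0.08 rad), for 0.1 s.
At the end, for the whole second after the job is handed in: Scraper down in the slot (centre < 24 mm above its mouth, < 8 mm off, lean < 0.15 rad) and let go; paddle meshed (< 4 mm off the axis, lean < 0.08 rad, centre < 24 mm above the spindle tip), fingers holding it and pressing the ring > 3.5 mm down; bystanders within 30 mm (all of step 1 and z of paddle_center in the frame of spindle_tip below 0.024 m and horizontal distance between paddle_center and spindle_tip below 0.004 m and angle between paddle_center's own z axis and vertical below 0.08 rad and value of joint press_ring above 0.0035 m and contact force between the fingers and paddle above 2 N); the arm keeps its last pose, push and grip.
It fails at once if the drink is moved (distance of drink from where it was at the start of the episode above 0.03 m).
It fails at once if the tub is moved (distance of tub from where it was at the start of the episode above 0.03 m).
It fails at once if the ball tray is moved (distance of ball_tray from where it was at the start of the episode above 0.03 m).
It also fails if it takes over 64 s, if anything falls off the work surface, if the arm or the gripper's body presses on something with over 40 N, if the wrist force passes 120 N, or if a joint passes its speed limit or range.

### The arm

A 6-joint arm with a two-finger parallel gripper is mounted at the origin on the work surface. World frame = base frame: x ahead of the robot, y to its left, z up, the work surface at z = 0. Lengths are in mm, angles in rad, forces in N, time in s.
With the tool pointing down it reaches from about 350 to 850 mm from the base axis. Payload 8.1 kg.
Tool frame: the origin (TCP) lies between the finger pads; the fingertips stand ahead of it and the grasp point (between the pads) lies 2 mm behind it (arm.nose_length is the z of the fingertips in the tool frame, in mm); z points along the fingers, y is the line along which they close (so a half turn about z gives the same grasp; the last joint's range is limited). The gripper opens to 93 mm and grips with 3 to 60 N. Pads are 15 mm wide; open, the fingers measure 128 mm over their backs; the gripper's body (75 mm by 188 mm) begins 65 mm behind the grasp point.
Start: joints at [1.099, 0.13, 1.488, -0, 1.523, -0.085], TCP at [226.315, 555.686, 235.635] pointing down, gripper open.
Joint ranges: [-2.96, 2.96], [-0.89, 2.26], [0.02, 2.5], [-1.34, 4.48], [0, 2.73], [-2.66, 2.66]. Speed limits (rad/s): [2.39, 2.39, 2.79, 3.14, 3.14, 3.14].

### API

Orientations are given as a 3x3 rotation matrix whose columns are the frame's x, y, z axes.
In Python, from station import arm, vision gives the robot as it stands.
- The arm moves only by the tool step_arm, never from a script. Its argument "series" is a list of rows, each a list of 3 entries, a list of its own where there are three numbers: the shift along the tool's x, y, z normalised to -1 to 1, where 1 is 100 mm, then the turn, a rotation vector about the tool's x, y, z normalised to -1 to 1, where 1 is 360 degrees, then the closure, from -1 (fully open) to 1 (shut). A call has 1 to 20 rows; each row shifts and turns the commanded pose from where the row before left it, along the tool's axes as they then stand; what a row does not reach is not made up. A row lasts 1/8 s, in which the tool goes at most 62.5 mm and 10.7 degrees, less where a joint would pass 70% of its speed; a pose out of reach is approached as far as the arm can. A call with a number of a shift or a turn outside -1 to 1 is refused whole. A call with a gripper value outside its range is refused whole. The fingers move at their own pace and stop on an object; the grip force is fixed at half the most. Time passes only in rows, so rows that do not move let the fingers close. It gives the time, the measured TCP pose, the force, the opening and the grip force at its end, in the units of the state.
- arm.observe(): the state, without advancing time (a new reading comes with each control period).
- vision.snapshot(name): name is "scene" or "top" or "wrist"; returns the picture (384x512x3 uint8, blue, green, red); there is no depth.
- vision.camera_params(name): a dict with "fx", "fy", "cx", "cy" (pixels), "R" (3x3) and "t" (3): a world point X has camera coordinates R X + t. Camera axes: x right, y down, z forward; pixel columns grow to the right and rows downward; lengths in mm; the calibration is good to about 2 mm. A picture is of the moment at which its call begins: read the wrist's pose just before it. camera_params takes no time and is no camera call; for the wrist camera it gives the pose at the moment of the call.
- arm.job_done(): hands the job in; it is judged then, once.
The state is a dict: "time": time; "q": joint angles; "qvel": joint speeds; "joint_torque": joint torques, N m; "ee_pos": TCP position; "tool_rot": TCP orientation; "contact_force": force on the tool from outside, world axes, zero at the start; "torque": the same for the moment, N m; "gripper_width": opening from 0.0 (shut) to 1.0 (fully open); "finger_force": force on a finger pad.
Only numpy, scipy, OpenCV 4.12 (cv2) and the standard library are available. Lean on these libraries where they do the work, as an engineer would, in place of code of your own. Each camera call takes 0.05 s, during which the arm holds its last target. There are 200 camera calls.

## Working session

There is one attempt and no reset: what is moved stays moved. The work goes in short steps, Python scripts to look and compute and a tool call to move; the robot and the scene stay as the last step left them, time stands still between calls to the robot, and variables do not carry over. Pictures are saved under pics/ and viewed, at most 10 in all, crops included, and the job is handed in when it is done.

Besides the shell and the picture viewer there is one more tool, called as name(argument=value, ...), one argument or row to a line, values as JSON. step_arm: Moves the arm, as the interface text tells. Its arguments: {"type":"object","properties":{"series":{"type":"array"}},"required":["series"]}

```bash
mkdir -p pics && ls && python3 - <<'E'
from station import arm, vision
import cv2,numpy as np
a=vision.snapshot("scene");b=vision.snapshot("top")
cv2.imwrite("pics/scene.png",a);cv2.imwrite("pics/top.png",b)
for n in("scene","top","wrist"):
    p=vision.camera_params(n);print(n,{k:np.round(v,3).tolist() for k,v in p.items()})
s=arm.observe();print(s, arm.nose_length)
E
```

```text
pics
scene {'fx': 488.212, 'fy': 488.212, 'cx': 260.943, 'cy': 191.547, 'R': [[0.625, 0.781, -0.009], [0.618, -0.502, -0.605], [-0.477, 0.372, -0.796]], 't': [-296.12, -322.738, 1806.766]}
top {'fx': 404.019, 'fy': 404.019, 'cx': 243.246, 'cy': 195.907, 'R': [[-0.026, -1.0, -0.001], [-0.987, 0.026, -0.157], [0.157, -0.003, -0.988]], 't': [-42.594, 592.634, 1144.258]}
wrist {'fx': 276.725, 'fy': 276.725, 'cx': 258.918, 'cy': 186.388, 'R': [[0.377, 0.926, -0.001], [0.888, -0.361, 0.284], [0.263, -0.108, -0.959]], 't': [-599.469, -32.181, 389.417]}
{'time': 0.1, 'q': array([ 1.09857526e+00,  1.31118201e-01,  1.48916377e+00, -1.16615689e-05,
        1.52301287e+00, -8.53772339e-02]), 'qvel': array([ 0.00069035, -0.00433526, -0.00113068, -0.00016809,  0.00109246,
        0.00043484]), 'joint_torque': array([-6.22907628e-04, -5.61338353e+01, -4.93096626e+01,  7.69335986e-02,
        2.91252485e-02, -3.57645024e-05]), 'ee_pos': array([226.10684521, 555.23580559, 234.67651554]), 'tool_rot': array([[-9.26104551e-01,  3.77266189e-01, -7.63890259e-04],
       [ 3.77266938e-01,  9.26103311e-01, -1.52119399e-03],
       [ 1.33546238e-04, -1.69697522e-03, -9.99998551e-01]]), 'contact_force': array([-0.90923975,  0.23356871, -0.17294506]), 'torque': array([-0.03025065, -0.04100555, -0.00856917]), 'finger_force': 0.0, 'gripper_width': 0.998516613564923} 17.0
```

View pics/scene.png

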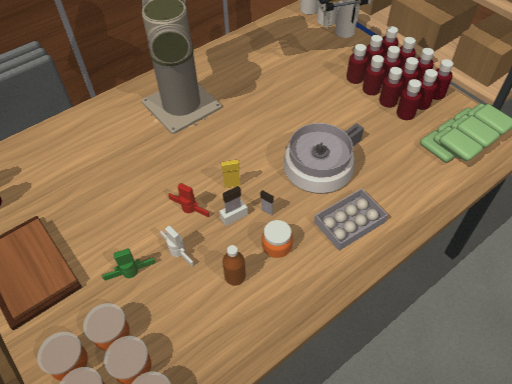

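View pics/top.png

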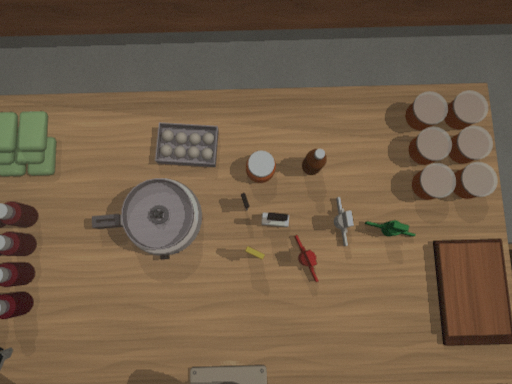

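The top view (x up, y to the left) shows the mixer at (160,215) with its grey slot block at about (105,222). The black scraper stands in the white block at (277,217), and the small black look-alike is at (245,201). The white paddle is at (344,220), the tub at (261,167), the drink at (315,162) and the tray at (187,145).

```bash
cat > h.py <<'E'
from station import arm, vision
import cv2,numpy as np
def ray(p,uv):
    d=np.array([(uv[0]-p["cx"])/p["fx"],(uv[1]-p["cy"])/p["fy"],1.0]);R=np.array(p["R"]);return -R.T@np.array(p["t"]),R.T@d
def onz(p,uv,z):
    c,d=ray(p,uv);return (c+d*(z-c[2])/d[2])
def proj(p,X):
    c=np.array(p["R"])@np.array(X,float)+np.array(p["t"]);return np.array([p["fx"]*c[0]/c[2]+p["cx"],p["fy"]*c[1]/c[2]+p["cy"]])
def goto(pos,ang,rot=None,show=True):
    """shift in tool axes (mm/100), and yaw turn needed. ang: world yaw of tool y axis (mod pi)"""
    s=arm.observe();R=s["tool_rot"];e=np.array(pos)-s["ee_pos"]
    yaw=np.arctan2(R[1,1],R[0,1]);d=(ang-yaw+np.pi/2)%np.pi-np.pi/2
    print("ee",s["ee_pos"].round(1),"yaw",round(yaw,4),"q6",s["q"][5].round(3),"shift",(R.T@e/100).round(4),"turn z",(-d/2/np.pi).round(4),"deg",np.degrees(d).round(1),"tilt",R[:2,2].round(4),"F",s["contact_force"].round(1),"ff",round(float(s["finger_force"]),2),"w",round(float(s["gripper_width"]),3),"t",s["time"])
E
python3 - <<'E'
from h import *
p=vision.camera_params("top")
for n,uv,z in(("scraper",(278,217),130),("paddle",(346,219),104),("spindle",(158,214),110),("slot",(105,222),60),("tray",(187,145),40),("drink",(319,154),150),("tub",(261,160),75),("red",(308,258),60),("yellow",(255,252),100),("smallblack",(245,201),70)):
    print(n,onz(p,uv,z).round(0))
goto((500,-50,350),0)
E
```

```text
scraper [ 518. -151.  130.]
paddle [ 510. -342.  104.]
spindle [537. 180. 110.]
slot [523. 343.  60.]
tray [753. 108.  40.]
drink [ 685. -268.  150.]
tub [ 692. -113.   75.]
red [ 406. -238.   60.]
yellow [426. -86. 100.]
smallblack [573. -63.  70.]
ee [226.1 555.2 234.7] yaw 1.184 q6 -0.085 shift [-4.8197 -4.5738 -1.1461] turn z 0.1884 deg -67.8 tilt [-0.0008 -0.0015] F [-0.9  0.2 -0.2] ff 0.0 w 0.999 t 0.1
```

step_arm(
  series=[
    [[-0.44,-0.23,-0.08],[0,0,0],-1],
    [[-0.44,-0.23,-0.08],[0,0,0],-1],
    [[-0.44,-0.23,-0.08],[0,0,0],-1],
    [[-0.44,-0.23,-0.08],[0,0,0],-1],
    [[-0.44,-0.23,-0.08],[0,0,0],-1],
    [[-0.44,-0.23,-0.08],[0,0,0],-1],
    [[-0.44,-0.23,-0.08],[0,0,0],-1],
    [[-0.44,-0.23,-0.08],[0,0,0],-1],
    [[0,0,0],[0,0,0.027],-1],
    [[0,0,0],[0,0,0.027],-1],
    [[0,0,0],[0,0,0.027],-1],
    [[0,0,0],[0,0,0.027],-1],
    [[0,0,0],[0,0,0.027],-1],
    [[0,0,0],[0,0,0.027],-1],
    [[0,0,0],[0,0,0.0264],-1],
    [[0,0,0],[0,0,0],-1],
  ],
)

```text
time: 2.1
ee_pos: [482.7, 252.4, 299.2]
tool_rot: [[-0.001, 1.0, -0.001], [1.0, 0.001, -0.0], [-0.0, -0.001, -1.0]]
contact_force: [-0.4, 0.3, 0.6]
gripper_width: 0.998
finger_force: 0.0
```

```bash
python3 - <<'E'
from h import *
goto((510,-100,300),0)
p=vision.camera_params("wrist");a=vision.snapshot("wrist")
cv2.imwrite("pics/w1.png",a);np.save("w1.npy",[p],allow_pickle=True)
for X in((537,180,110),(523,343,60)):print(proj(p,X))
E
```

```text
ee [482.7 252.4 299.2] yaw 0.0012 q6 0.386 shift [-3.5245  0.2685 -0.0073] turn z 0.0002 deg -0.1 tilt [-0.0008 -0.0003] F [-0.4  0.3  0.6] ff 0.0 w 0.998 t 2.1
[300.47954844 224.50003157]
[289.98303988  95.8868802 ]
```

View pics/w1.png

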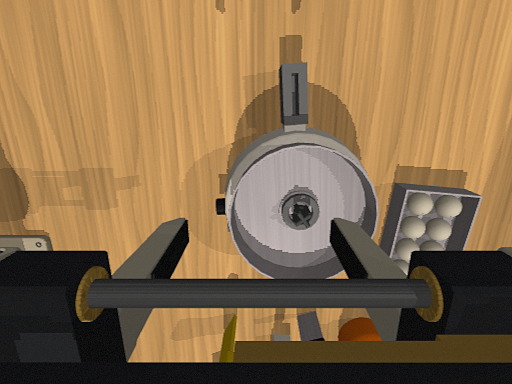

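```bash
python3 - <<'E'
from h import *
a=cv2.imread("pics/w1.png")
b=cv2.resize(a[55:135,270:320],None,fx=7,fy=7,interpolation=cv2.INTER_NEAREST)
c=cv2.resize(a[185:235,275:325],None,fx=7,fy=7,interpolation=cv2.INTER_NEAREST)
o=np.zeros((560,720,3),np.uint8);o[:,:350]=b;o[:350,360:710]=c
o=cv2.convertScaleAbs(o,alpha=1.8,beta=20)
cv2.imwrite("pics/c1.png",o)
E
```

```text
(no output)
```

View pics/c1.png

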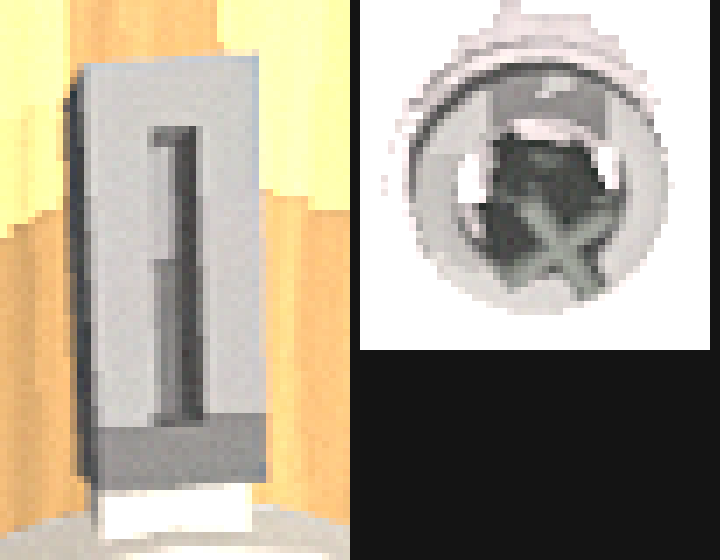

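The crop shows the slot block top, with corners near (90,68), (258,55), (266,480) and (97,490), and the slot from (150,127) to (203,425). The spindle's plus is centred near (555,228), with ribs roughly diagonal in the image. I'll look at it closer later.

```bash
python3 - <<'E'
from h import *
p=np.load("w1.npy",allow_pickle=True)[0]
f=lambda u,v:(270+u/7-.5+.07,55+v/7-.5+.07)
P=[onz(p,f(*c),60) for c in((90,68),(258,55),(266,480),(97,490))]
S=[onz(p,f(*c),60) for c in((150,127),(202,127),(203,425),(153,425))]
for Q in(P,S):
    Q=np.array(Q);print(Q.mean(0).round(1),[np.linalg.norm(Q[i]-Q[i-1]).round(1) for i in range(4)],"long axis ang",[np.degrees(np.arctan2(*(Q[i]-Q[j])[1::-1])).round(1) for i,j in((0,3),(1,2))])
print(onz(p,(275+195/7-.5,185+228/7-.5),110))
E
```

```text
[529.6 344.8  60. ] [np.float64(76.0), np.float64(30.9), np.float64(76.4), np.float64(32.9)] long axis ang [np.float64(92.5), np.float64(94.1)]
[529.4 344.8  60. ] [np.float64(53.6), np.float64(9.6), np.float64(53.6), np.float64(9.7)] long axis ang [np.float64(92.6), np.float64(92.6)]
[538.99065784 190.58927923 110.        ]
```

step_arm(
  series=[
    [[-0.5,0.04,0],[0,0,0],-1],
    [[-0.5,0.04,0],[0,0,0],-1],
    [[-0.5,0.04,0],[0,0,0],-1],
    [[-0.5,0.04,0],[0,0,0],-1],
    [[-0.5,0.04,0],[0,0,0],-1],
    [[-0.5,0.04,0],[0,0,0],-1],
    [[-0.5,0.04,0],[0,0,0],-1],
    [[-0.5,0.04,0],[0,0,0],-1],
    [[0,0,0],[0,0,0],-1],
  ],
)

```text
time: 3.28
ee_pos: [514.6, -150.6, 299.1]
tool_rot: [[0.0, 1.0, -0.001], [1.0, -0.0, -0.0], [-0.0, -0.001, -1.0]]
contact_force: [0.4, 1.3, 0.4]
gripper_width: 1.001
finger_force: 0.0
```

```bash
python3 - <<'E'
from h import *
goto((518,-151,300),0)
p=vision.camera_params("wrist");a=vision.snapshot("wrist")
cv2.imwrite("pics/w2.png",a);np.save("w2.npy",[p],allow_pickle=True)
print(proj(p,(518,-151,130)))
b=cv2.resize(a[100:300,140:390],None,fx=3,fy=3,interpolation=cv2.INTER_CUBIC)
cv2.imwrite("pics/c2.png",cv2.convertScaleAbs(b,alpha=1.2,beta=20))
E
```

```text
ee [ 514.6 -150.6  299.1] yaw -0.0004 q6 -0.379 shift [-0.004   0.0342 -0.0091] turn z -0.0001 deg 0.0 tilt [-0.0009 -0.0005] F [0.4 1.3 0.4] ff 0.0 w 1.001 t 3.275
[262.49893481 175.29579883]
```

View pics/c2.png

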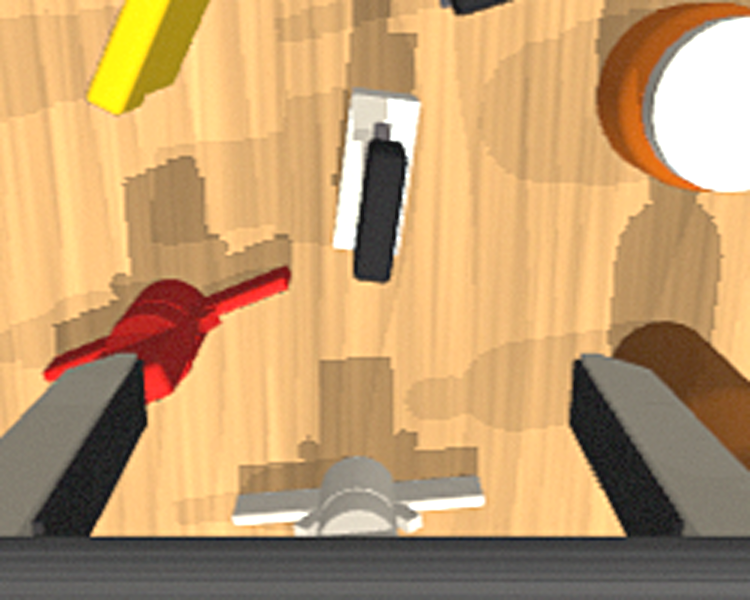

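The crop shows the white drying block, with top corners near (353,90), (420,98) and (333,247). The black grip top has corners near (370,142), (405,148), (390,282) and (355,278). The red paddle is to the left, and the white paddle is at the bottom near (358,510).

```bash
python3 - <<'E'
from h import *
p=np.load("w2.npy",allow_pickle=True)[0];a=cv2.imread("pics/w2.png")
f=lambda u,v:(140+u/3-.33,100+v/3-.33)
print("block",[onz(p,f(*c),40).round(1) for c in((353,90),(420,98),(333,247))])
m=np.zeros(a.shape[:2],np.uint8);m[135:200,250:285]=(a[135:200,250:285].max(2)<60)
m=cv2.morphologyEx(m,cv2.MORPH_OPEN,np.ones((3,3)))
c=max(cv2.findContours(m,0,2)[0],key=cv2.contourArea)
r=cv2.minAreaRect(c);b=cv2.boxPoints(r);print(r)
P=np.array([onz(p,q,130) for q in b]);print(P.round(1),P.mean(0).round(1),[np.linalg.norm(P[i]-P[i-1]).round(1) for i in range(4)])
i=0 if np.linalg.norm(P[0]-P[1])>30 else 1
d=P[i+1]-P[i];print("long ang",np.degrees(np.arctan2(d[1],d[0]))%180)
ba=np.array(onz(p,f(353,90),40))-onz(p,f(333,247),40);print("block long",np.degrees(np.arctan2(ba[1],ba[0])))
print("paddle blades",[onz(p,f(*c),z).round(1) for c,z in(((233,520),25),((484,498),25),((233,490),25),((475,475),25))])
E
```

```text
block [array([ 511.4, -105.9,   40. ]), array([ 543.7, -109.7,   40. ]), array([ 501.1, -184.3,   40. ])]
((266.3077087402344, 169.53848266601562), (13.147682189941406, 47.13319778442383), 7.125016689300537)
[[ 511.3 -171.8  130. ]
 [ 518.1 -115.7  130. ]
 [ 533.  -117.6  130. ]
 [ 527.  -173.8  130. ]] [ 522.4 -144.7  130. ] [np.float64(15.8), np.float64(56.4), np.float64(15.0), np.float64(56.6)]
long ang 83.09694367999123
block long 82.5357118529379
paddle blades [array([ 441. , -353.8,   25. ]), array([ 586.7, -339.1,   25. ]), array([ 441.8, -334. ,   25. ]), array([ 580.9, -324.1,   25. ])]
```

step_arm(
  series=[
    [[0,0,0],[0,0,0.0194],-1],
    [[0.06,0.071,0.3],[0,0,0],-1],
    [[0,0,0.5],[0,0,0],-1],
    [[0,0,0.5],[0,0,0],-1],
    [[0,0,0.4],[0,0,0],-1],
    [[0,0,0.18],[0,0,0],-1],
    [[0,0,0],[0,0,0],-1],
  ],
)

```text
time: 4.2
ee_pos: [522.2, -141.4, 111.0]
tool_rot: [[0.119, 0.993, -0.002], [0.993, -0.119, 0.001], [0.001, -0.002, -1.0]]
contact_force: [-0.1, 1.1, 0.0]
gripper_width: 1.0
finger_force: 0.0
```

```bash
python3 - <<'E'
from h import *
goto((522.4,-145.5,111),-.122)
a=vision.snapshot("wrist");cv2.imwrite("pics/w3.png",a[100:])
E
```

```text
ee [ 522.2 -141.4  111. ] yaw -0.1198 q6 -0.24 shift [-0.0408  0.0066 -0.0003] turn z 0.0004 deg -0.1 tilt [-0.0019  0.0009] F [-0.1  1.1  0. ] ff 0.0 w 1.0 t 4.2
```

View pics/w3.png

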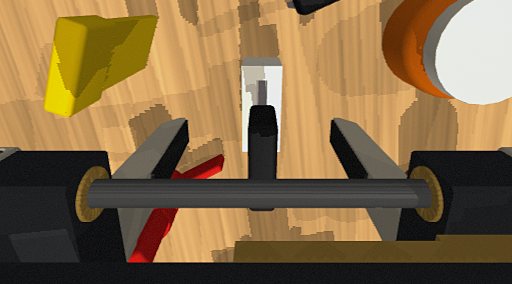

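The fingers straddle the black grip, which is centred at about column 262. I'll close, then lift.

step_arm(
  series=[
    [[-0.04,0.007,0],[0,0,0],-1],
    [[0,0,0],[0,0,0],1],
    [[0,0,0],[0,0,0],1],
    [[0,0,0],[0,0,0],1],
    [[0,0,0],[0,0,0],1],
    [[0,0,0],[0,0,0],1],
    [[0,0,0],[0,0,0],1],
  ],
)

```text
time: 5.12
ee_pos: [522.9, -146.4, 111.6]
tool_rot: [[0.121, 0.993, -0.0], [0.993, -0.121, 0.0], [0.0, -0.0, -1.0]]
contact_force: [-0.3, 0.4, 1.3]
gripper_width: 0.407
finger_force: 0.0
```

step_arm(
  series=[
    [[0,0,0],[0,0,0],1],
    [[0,0,0],[0,0,0],1],
    [[0,0,0],[0,0,0],1],
    [[0,0,0],[0,0,0],1],
    [[0,0,0],[0,0,0],1],
  ],
)

```text
time: 5.75
ee_pos: [523.0, -146.4, 111.6]
tool_rot: [[0.121, 0.993, -0.0], [0.993, -0.121, 0.0], [0.0, -0.0, -1.0]]
contact_force: [0.1, -0.2, -0.1]
gripper_width: 0.175
finger_force: 30.0
```

step_arm(
  series=[
    [[0,0,-0.2],[0,0,0],1],
    [[0,0,-0.45],[0,0,0],1],
    [[0,0,-0.5],[0,0,0],1],
    [[0,0,-0.45],[0,0,0],1],
    [[0,0,0],[0,0,-0.0267],1],
    [[0.2,0.029,0],[0,0,0],1],
    [[0.5,0.029,0],[0,0,0],1],
    [[0.55,0.029,0],[0,0,0],1],
    [[0.55,0.029,0],[0,0,0],1],
    [[0.55,0.029,0],[0,0,0],1],
    [[0.55,0.029,0],[0,0,0],1],
    [[0.55,0.029,0],[0,0,0],1],
    [[0.55,0.029,0],[0,0,0],1],
    [[0.5,0.029,0],[0,0,0],1],
    [[0.4,0.029,0],[0,0,0],1],
    [[0,0,0],[0,0,0],1],
    [[0,0,0.4],[0,0,0],1],
    [[0,0,0.35],[0,0,0],1],
    [[0,0,0],[0,0,0],1],
    [[0,0,0],[0,0,0],1],
  ],
)

```text
time: 8.25
ee_pos: [529.6, 344.3, 197.9]
tool_rot: [[-0.045, 0.999, 0.001], [0.999, 0.045, 0.0], [0.0, 0.001, -1.0]]
contact_force: [-0.5, 0.1, -0.7]
gripper_width: 0.169
finger_force: 30.0
```

```bash
python3 - <<'E'
from h import *
goto((529.5,344.8,180),.045)
p=vision.camera_params("wrist");a=vision.snapshot("wrist")
cv2.imwrite("pics/w4.png",a);np.save("w4.npy",[p],allow_pickle=True)
b=np.vstack([cv2.resize(a[90:290,160:360],None,fx=3,fy=3,interpolation=cv2.INTER_CUBIC)])
cv2.imwrite("pics/c4.png",cv2.convertScaleAbs(b,alpha=1.6,beta=20))
for x in((529.5,371.8,60),(529.5,371.8,78),(529.5,369.8,78)):print(proj(p,x))
E
```

```text
ee [529.6 344.3 197.9] yaw 0.0447 q6 0.451 shift [ 0.0053 -0.0005  0.1786] turn z -0.0 deg 0.0 tilt [0.0007 0.0003] F [-0.5  0.1 -0.7] ff 29.99 w 0.169 t 8.25
[260.51451763 156.74747568]
[260.63449063 160.06495628]
[260.5387277  162.07278939]
```

View pics/c4.png

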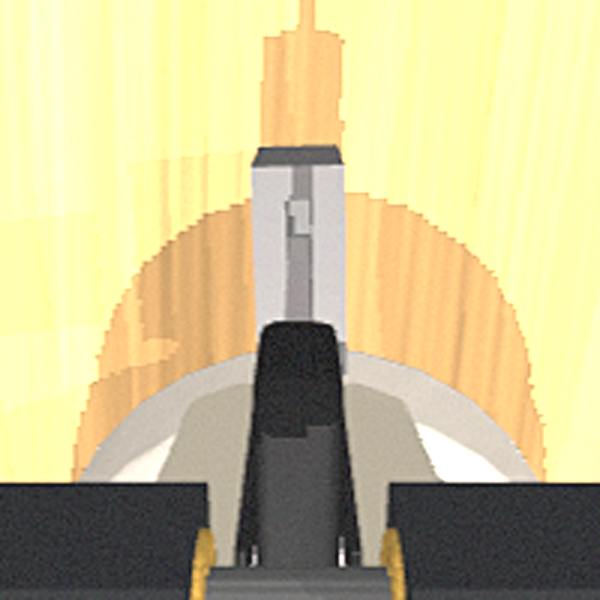

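The slot's far end is at crop (301,200), as predicted (301.5,200), and the black grip is centred above it at column 299. I'll go down.

step_arm(
  series=[
    [[0.005,0,0.2],[0,0,0],1],
    [[0,0,0.1],[0,0,0],1],
    [[0,0,0.1],[0,0,0],1],
    [[0,0,0.1],[0,0,0],1],
    [[0,0,0],[0,0,0],1],
  ],
)

```text
time: 8.93
ee_pos: [529.3, 344.7, 145.5]
tool_rot: [[-0.046, 0.999, -0.0], [0.999, 0.046, -0.0], [-0.0, -0.0, -1.0]]
contact_force: [2.3, 0.4, -3.0]
gripper_width: 0.169
finger_force: 30.0
```

step_arm(
  series=[
    [[0,0,0.1],[0,0,0],1],
    [[0,0,0.08],[0,0,0],1],
    [[0,0,0.05],[0,0,0],1],
    [[0,0,0.02],[0,0,0],1],
    [[0,0,0],[0,0,0],1],
  ],
)

```text
time: 9.55
ee_pos: [529.4, 344.8, 121.7]
tool_rot: [[-0.046, 0.999, 0.0], [0.999, 0.046, -0.0], [-0.0, 0.0, -1.0]]
contact_force: [1.9, 1.0, -1.6]
gripper_width: 0.17
finger_force: 30.0
```

step_arm(
  series=[
    [[0,0,0.02],[0,0,0],1],
    [[0,0,0],[0,0,0],1],
  ],
)

```text
time: 9.8
ee_pos: [529.6, 345.1, 121.5]
tool_rot: [[-0.046, 0.999, 0.001], [0.999, 0.046, 0.0], [0.0, 0.001, -1.0]]
contact_force: [-2.6, -1.1, 10.2]
gripper_width: 0.173
finger_force: 30.0
```

step_arm(
  series=[
    [[0,0,-0.01],[0,0,0],-1],
    [[0,0,0],[0,0,0],-1],
    [[0,0,0],[0,0,0],-1],
    [[0,0,0],[0,0,0],-1],
    [[0,0,0],[0,0,0],-1],
    [[0,0,0],[0,0,0],-1],
    [[0,0,-0.3],[0,0,0],-1],
    [[0,0,-0.5],[0,0,0],-1],
    [[0,0,-0.3],[0,0,0],-1],
    [[-0.3,0,0],[0,0,0],-1],
    [[-0.5,0,0],[0,0,0],-1],
    [[-0.5,0,0],[0,0,0],-1],
    [[-0.5,0.014,0],[0,0,0],-1],
    [[0,0,0.4],[0,0,0],-1],
    [[0,0,0],[0,0,0],-1],
    [[0,0,0],[0,0,0],-1],
  ],
)

```text
time: 11.8
ee_pos: [539.2, 165.6, 191.6]
tool_rot: [[-0.047, 0.999, 0.0], [0.999, 0.047, 0.0], [0.0, 0.0, -1.0]]
contact_force: [-0.2, -0.1, 0.5]
gripper_width: 0.998
finger_force: 0.0
```

```bash
python3 - <<'E'
from h import *
goto((539,190,180),.045)
p=vision.camera_params("wrist");a=vision.snapshot("wrist")
cv2.imwrite("pics/w5.png",a);np.save("w5.npy",[p],allow_pickle=True)
u=proj(p,(539,190,110)).round().astype(int);print(u)
u0,v0=u[0]-50,u[1]-50
b=cv2.resize(a[v0:v0+100,u0:u0+100],None,fx=5.5,fy=5.5,interpolation=cv2.INTER_NEAREST)
o=np.zeros((550,800,3),np.uint8);o[:,:550]=cv2.convertScaleAbs(b,alpha=1.5,beta=10)
o[:188,550:800]=cv2.resize(a,(250,188))
cv2.imwrite("pics/c5.png",o)
E
```

```text
ee [539.2 165.6 191.6] yaw 0.0467 q6 0.16 shift [0.2436 0.0096 0.1159] turn z 0.0003 deg -0.1 tilt [0.0003 0.0002] F [-0.2 -0.1  0.5] ff 0.0 w 0.998 t 11.8
[261 172]
```

View pics/c5.png

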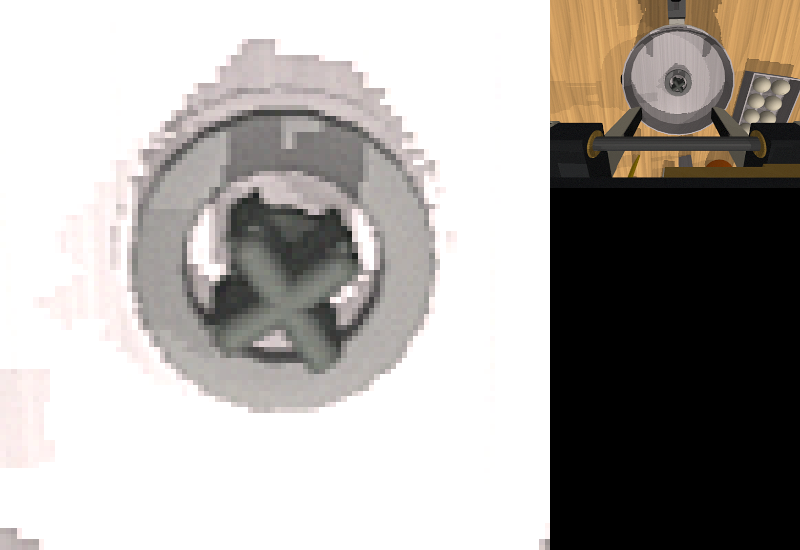

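The plus top is centred near crop (286,303). Its rib ends are near (240,245) and (330,365), and near (220,345) and (352,262).

```bash
python3 - <<'E'
from h import *
p=np.load("w5.npy",allow_pickle=True)[0];a=cv2.imread("pics/w5.png")
f=lambda u,v:(211+u/5.5-.5,122+v/5.5-.5)
E=[onz(p,f(*c),109) for c in((240,245),(330,365),(220,345),(352,262))]
for i in(0,2):
    d=E[i+1]-E[i];print(np.linalg.norm(d).round(1),np.degrees(np.arctan2(d[1],d[0])).round(1)%90,((E[i]+E[i+1])/2).round(1))
# ring outer ellipse at z 84
cx=onz(p,f((132+436)/2,(108+410)/2),84);print("ring",cx.round(1))
# ridge pixels: light ribs vs dark
g=cv2.cvtColor(a,cv2.COLOR_BGR2GRAY)[122:222,211:311];print(g[40:70,36:68])
E
```

```text
23.9 38.8 [540.6 185.7 109. ]
24.5 35.7 [540.6 186.  109. ]
ring [540.6 187.4  84. ]
[[149 174 136 108 106  65  26  32  30  35  39  35  38  43  52  58  55  51
   50  50  49  40  29  32  32  26  77 105 153 174 137  92]
 [174 170 137 110 102  64  27  31  40  68  68  49  38  32  38  50  49  50
   52  52  47  36  31  34  34  30  26  72 150 173 173 147]
 [169 172 137 111  92  49  30  31  38  44  46  50  40  33  32  46  49  50
   44  31  31  33  37  35  34  33  26  13 139 173 172 134]
 [170 171 136 112  83  52  46  42  48  53  51  45  37  35  31  36  46  46
   38  29  36  33  35  37  30  30  35  24 141 175 174 156]
 [169 174 140 110 100  78  58  52  66  67  66  60  46  35  34  31  26  33
   33  28  36  32  31  35  31  54  63  39  71 147 173 174]
 [161 165 132 106 110  79  50  61  74  77  79  68  56  38  31  32  27  34
   35  37  34  30  29  43  47  55  70  44  70 150 171 174]
 [162 168 131 102 110  89  60  66  81  85  79  75  67  50  43  28  28  36
   35  34  30  33  31  38  45  51  50  40  16 137 173 177]
 [169 172 139 113 115  86  49  62  74  79  82  77  73  60  48  31  32  30
   30  32 
[... 2275 characters left out ...]
4  61  55  96 111 112 112 111 113]
 [114 109 112 112 109 111 114 113 110 107  85  63  53  53  50  56  52  53
   53  59  69  84  79  74  63  87 109 115 112 113 116 113]
 [112 114 114 113 112 112 112 112 112 112 111 113 104  99  98 106 115 111
  112  87  69  77  78  78  91 109 114 113 111 113 117 113]
 [116 114 115 113 112 111 113 111 111 111 109 109 112 113 111 113 113 111
  112 104  84  70  78 105 118 115 111 111 113 114 114 112]
 [110 115 116 112 112 112 111 112 112 111 110 110 111 110 111 112 109 110
  110 115 109 114 115 115 114 115 114 115 118 115 114 110]
 [112 113 115 113 114 116 116 114 112 116 113 112 114 111 111 113 113 114
  113 113 113 114 116 115 114 117 116 115 117 115 108 132]]
```

step_arm(
  series=[
    [[0,0,-0.3],[0,0,0],-1],
    [[0,0,-0.5],[0,0,0],-1],
    [[0,0,-0.3],[0,0,0],-1],
    [[-0.495,-0.052,0],[0,0,0],-1],
    [[-0.495,-0.052,0],[0,0,0],-1],
    [[-0.495,-0.052,0],[0,0,0],-1],
    [[-0.495,-0.052,0],[0,0,0],-1],
    [[-0.495,-0.052,0],[0,0,0],-1],
    [[-0.495,-0.052,0],[0,0,0],-1],
    [[-0.495,-0.052,0],[0,0,0],-1],
    [[-0.495,-0.052,0],[0,0,0],-1],
    [[-0.495,-0.052,0],[0,0,0],-1],
    [[-0.495,-0.052,0],[0,0,0],-1],
    [[0,0,0],[0,0,0],-1],
    [[0,0,0],[0,0,0],-1],
  ],
)

```text
time: 13.72
ee_pos: [510.6, -331.4, 301.8]
tool_rot: [[-0.046, 0.999, 0.001], [0.999, 0.046, -0.0], [-0.001, 0.001, -1.0]]
contact_force: [-0.2, 0.5, 0.0]
gripper_width: 1.001
finger_force: 0.0
```

```bash
python3 - <<'E'
from h import *
goto((512,-340,250),-1.48)
p=vision.camera_params("wrist");a=vision.snapshot("wrist")
cv2.imwrite("pics/w6.png",a);np.save("w6.npy",[p],allow_pickle=True)
u=proj(p,(512,-340,60)).round().astype(int);print(u)
u0,v0=u[0]-80,u[1]-70
print(u0,v0)
cv2.imwrite("pics/c6.png",cv2.resize(a[v0:v0+140,u0:u0+160],None,fx=4,fy=4,interpolation=cv2.INTER_CUBIC))
p=np.load("w5.npy",allow_pickle=True)[0]
E=[onz(p,(211+x,122+y),109.5) for x,y in((45.3,46),(56.7,63),(41.5,60.5),(61,49.5))]
for i in(0,2):
    d=E[i+1]-E[i];print(np.degrees(np.arctan2(d[1],d[0])).round(1)%90)
E
```

```text
ee [ 510.6 -331.4  301.8] yaw 0.0465 q6 -0.707 shift [-0.0864  0.0098  0.5178] turn z 0.243 deg -87.5 tilt [ 0.0012 -0.0004] F [-0.2  0.5  0. ] ff 0.0 w 1.001 t 13.725
[260 168]
180 98
35.9
33.0
```

View pics/c6.png

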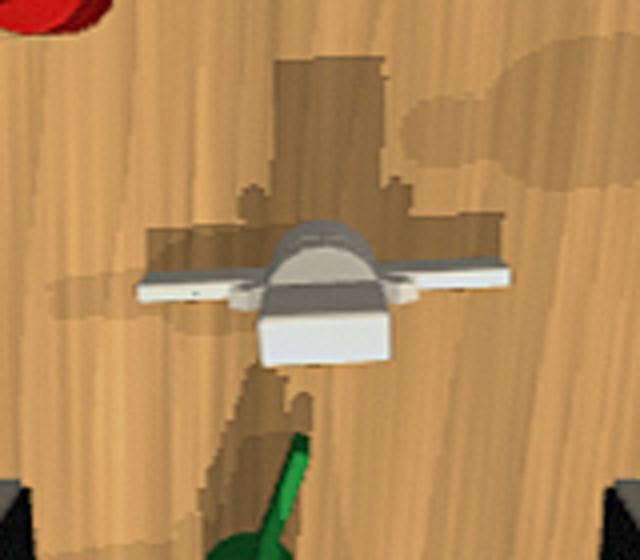

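The crop shows the white paddle's bar top, with corners (260,320), (388,312), (390,357) and (262,366). Blade tips are at about (137,292) and (510,272). The green look-alike's blade is at (300,435) and its hub near (250,545).

```bash
python3 - <<'E'
from h import *
p=np.load("w6.npy",allow_pickle=True)[0]
f=lambda u,v:(180+u/4-.4,98+v/4-.4)
P=np.array([onz(p,f(*c),104) for c in((260,320),(388,312),(390,357),(262,366))])
print(P.mean(0).round(1),[np.linalg.norm(P[i]-P[i-1]).round(1) for i in range(4)],[np.degrees(np.arctan2(*(P[i]-P[j])[1::-1])).round(1) for i,j in((1,0),(2,3))])
L=onz(p,f(137,285),25);R=onz(p,f(510,267),25);d=R-L;print(L.round(),R.round(),np.linalg.norm(d),np.degrees(np.arctan2(d[1],d[0])),(L+R)/2)
print("green hub",onz(p,f(250,545),50).round(),"blade",onz(p,f(300,435),25).round())
E
```

```text
[ 513.5 -348.3  104. ] [np.float64(15.5), np.float64(41.3), np.float64(15.1), np.float64(41.8)] [np.float64(6.4), np.float64(6.9)]
[ 441. -352.   25.] [ 586. -338.   25.] 146.08447976216505 5.496413640576365 [ 513.26791307 -344.91945338   25.        ]
green hub [ 489. -449.   50.] blade [ 507. -412.   25.]
```

step_arm(
  series=[
    [[-0.162,0.022,0],[0,0,0],-0.3],
    [[0,0,0.1],[0,0,0.027],-0.3],
    [[0,0,0.1],[0,0,0.027],-0.3],
    [[0,0,0.1],[0,0,0.027],-0.3],
    [[0,0,0.1],[0,0,0.027],-0.3],
    [[0,0,0.1],[0,0,0.027],-0.3],
    [[0,0,0.1],[0,0,0.027],-0.3],
    [[0,0,0.1],[0,0,0.027],-0.3],
    [[0,0,0.1],[0,0,0.027],-0.3],
    [[0,0,0.1],[0,0,0.0247],-0.3],
    [[0,0,0],[0,0,0],-0.3],
    [[0,0,0],[0,0,0],-0.3],
  ],
)

```text
time: 15.28
ee_pos: [513.2, -347.9, 211.2]
tool_rot: [[0.994, 0.108, 0.0], [0.108, -0.994, -0.0], [0.0, 0.001, -1.0]]
contact_force: [0.2, -0.1, -0.4]
gripper_width: 0.648
finger_force: 0.0
```

```bash
python3 - <<'E'
from h import *
goto((513.5,-347.5,80),-1.466)
E
```

```text
ee [ 513.2 -347.9  211.2] yaw -1.4622 q6 0.784 shift [ 0.0026 -0.0047  1.3124] turn z 0.0006 deg -0.2 tilt [ 0.0005 -0.0005] F [ 0.2 -0.1 -0.4] ff 0.0 w 0.648 t 15.275
```

step_arm(
  series=[
    [[0.003,-0.005,0.4],[0,0,0],-0.3],
    [[0,0,0.4],[0,0,0],-0.3],
    [[0,0,0.3],[0,0,0],-0.3],
    [[0,0,0.21],[0,0,0],-0.3],
    [[0,0,0],[0,0,0],-0.3],
    [[0,0,0],[0,0,0],1],
    [[0,0,0],[0,0,0],1],
    [[0,0,0],[0,0,0],1],
    [[0,0,0],[0,0,0],1],
    [[0,0,0],[0,0,0],1],
    [[0,0,0],[0,0,0],1],
    [[0,0,0],[0,0,0],1],
  ],
)

```text
time: 16.77
ee_pos: [513.1, -347.4, 79.7]
tool_rot: [[0.995, 0.104, 0.0], [0.104, -0.995, -0.0], [0.0, 0.0, -1.0]]
contact_force: [0.2, 0.5, 1.0]
gripper_width: 0.196
finger_force: 30.0
```

step_arm(
  series=[
    [[0,0,-0.2],[0,0,0],1],
    [[0,0,-0.45],[0,0,0],1],
    [[0,0,-0.5],[0,0,0],1],
    [[0,0,-0.45],[0,0,0],1],
    [[0.083,-0.3,0],[0,0,0],1],
    [[0.083,-0.5,0],[0,0,0],1],
    [[0.083,-0.6,0],[0,0,0],1],
    [[0.083,-0.6,0],[0,0,0],1],
    [[0.083,-0.6,0],[0,0,0],1],
    [[0.083,-0.6,0],[0,0,0],1],
    [[0.083,-0.6,0],[0,0,0],1],
    [[0.083,-0.6,0],[0,0,0],1],
    [[0.083,-0.5,0],[0,0,0],1],
    [[0.079,-0.384,0],[0,0,0],1],
    [[0,0,0],[0,0,-0.0273],1],
    [[0,0,0],[0,0,-0.0273],1],
    [[0,0,0],[0,0,-0.0273],1],
    [[0,0,0],[0,0,0],1],
    [[0,0,0],[0,0,0],1],
  ],
)

```text
time: 19.15
ee_pos: [540.2, 186.8, 240.3]
tool_rot: [[0.817, 0.577, 0.001], [0.577, -0.817, 0.0], [0.001, 0.0, -1.0]]
contact_force: [0.4, 0.2, -1.2]
gripper_width: 0.195
finger_force: 30.0
```

```bash
python3 - <<'E'
from h import *
goto((540.3,186.5,215),np.radians(-54.5))
out=np.zeros((560,800,3),np.uint8)
for i,n in enumerate(("scene","wrist")):
    p=vision.camera_params(n);a=vision.snapshot(n);cv2.imwrite(f"pics/{n}7.png",a)
    s=arm.observe()["ee_pos"]
    print(n,"bore foot",proj(p,s-[0,0,80]),"spindle tip",proj(p,(540.3,186.5,110)),"top",proj(p,s+[0,0,24]))
    if n=="scene":
        u=proj(p,(540,186,130)).astype(int);print(u)
        out[:,:400]=cv2.resize(a[u[1]-70:u[1]+70,u[0]-50:u[0]+50],(400,560),interpolation=cv2.INTER_CUBIC)
    else: out[:300,400:]=cv2.resize(a,(400,300))
cv2.imwrite("pics/c7.png",out)
E
```

```text
ee [540.2 186.8 240.3] yaw -0.9556 q6 1.199 shift [-0.001   0.0036  0.2532] turn z -0.0007 deg 0.2 tilt [0.0006 0.0002] F [ 0.4  0.2 -1.2] ff 30.0 w 0.195 t 19.15
scene bore foot [321.78317172 132.8340617 ] spindle tip [320.29663103 144.10532899] top [325.04042965 107.58099109]
[320 139]
wrist bore foot [259.729684   199.20263932] spindle tip [259.92881725 183.50866124] top [260.25459133 266.20050555]
```

View pics/c7.png

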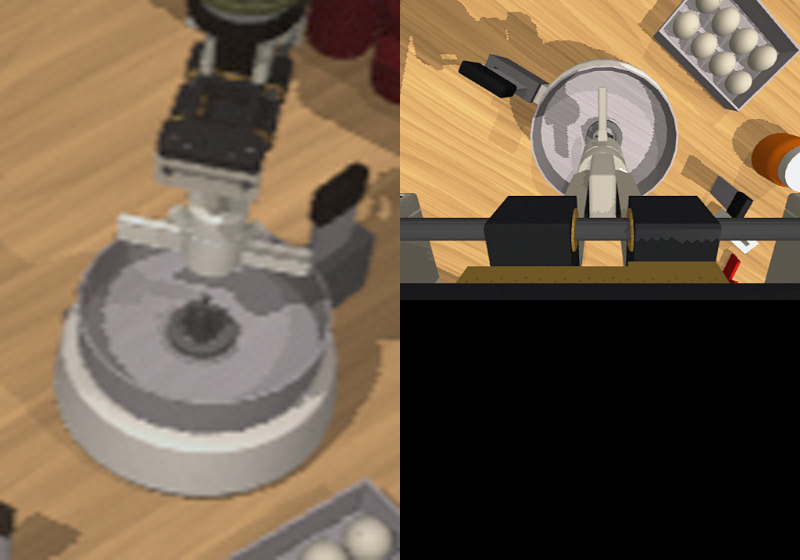

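The scene view shows the paddle held above the spindle and the scraper upright in its slot. The hub is centred near crop (213,255) and the spindle tip near (204,297). Next I check for slip along the bar using the blade tip in the wrist view.

```bash
python3 - <<'E'
from h import *
a=cv2.imread("pics/wrist7.png");p=vision.camera_params("wrist");s=arm.observe();R=s["tool_rot"];e=s["ee_pos"]
for k in(70,74,78):
  for z in(55,80): print(k,z,proj(p,e+R@np.array([k,0,z])).round(1), proj(p,e+R@np.array([k,3,z])).round(1))
print("bar top end",proj(p,e+R@np.array([22,0,-24])).round(1))
print(a[95:165,254:264].mean(2).mean(1).round().astype(int).tolist())
print(a[120].mean(1)[245:275].round().astype(int).tolist(),a[140].mean(1)[245:275].round().astype(int).tolist())
print("col259 BGR bar",a[195:285:1,256:262].mean(2).mean(1).round().astype(int).tolist())
g=cv2.imread("pics/scene7.png")
for r in(128,130,132,134):print(r,g[r,308:340].mean(1).round().astype(int).tolist())
E
```

```text
70 55 [260.  117.5] [264.2 117.5]
70 80 [259.9 116.1] [263.6 116.1]
74 55 [260.  111.7] [264.2 111.7]
74 80 [259.9 110.9] [263.7 110.9]
78 55 [260.  105.7] [264.3 105.8]
78 80 [259.9 105.6] [263.7 105.6]
bar top end [260.3 226.6]
[179, 179, 179, 179, 180, 180, 180, 179, 180, 179, 179, 178, 179, 180, 181, 180, 153, 180, 193, 190, 189, 189, 189, 189, 189, 188, 189, 188, 189, 189, 189, 188, 188, 188, 189, 189, 188, 188, 188, 188, 188, 188, 188, 188, 188, 188, 188, 187, 188, 188, 187, 187, 187, 187, 186, 186, 187, 187, 186, 187, 186, 186, 187, 187, 186, 186, 187, 186, 186, 185]
[197, 195, 197, 197, 194, 201, 202, 204, 160, 147, 179, 193, 196, 198, 197, 197, 198, 192, 179, 173, 191, 202, 203, 202, 203, 186, 190, 199, 186, 179] [203, 204, 201, 203, 201, 199, 198, 198, 167, 155, 177, 193, 198, 197, 198, 196, 199, 191, 176, 168, 183, 189, 190, 191, 194, 198, 201, 199, 200, 199]
col259 BGR bar [170, 152, 137, 140, 140, 140, 140, 140, 140, 140, 141, 140, 141, 141, 141, 142, 141, 142, 142, 143, 142, 142, 142, 142, 143, 142, 142, 142, 157, 174, 191, 199, 196, 195, 195, 194, 194, 194, 193, 194, 1
[... 202 characters left out ...]
, 172, 176, 140, 25, 49, 50, 54, 60, 70]
128 [163, 156, 158, 158, 161, 161, 160, 154, 144, 144, 175, 165, 157, 164, 161, 163, 159, 156, 142, 134, 138, 145, 135, 126, 127, 117, 117, 122, 124, 108, 103, 119]
130 [169, 167, 157, 156, 157, 156, 160, 143, 139, 150, 154, 158, 163, 166, 165, 170, 174, 162, 155, 148, 142, 133, 129, 132, 140, 149, 159, 163, 159, 152, 151, 160]
132 [112, 122, 137, 143, 148, 149, 148, 144, 142, 151, 158, 160, 163, 164, 167, 166, 162, 158, 154, 144, 137, 128, 149, 164, 166, 147, 129, 128, 128, 129, 132, 133]
134 [148, 150, 150, 150, 149, 152, 153, 151, 148, 154, 160, 162, 163, 165, 164, 163, 160, 157, 149, 141, 134, 127, 146, 163, 164, 165, 164, 167, 166, 166, 165, 163]
```

No slip: the blade tip is at row 111 against 111.7 expected. Now down to the spindle.

step_arm(
  series=[
    [[0,0,0.25],[0,0,0],1],
    [[0,0,0.15],[0,0,0],1],
    [[0,0,0.05],[0,0,0],1],
    [[0,0,0.03],[0,0,0],1],
    [[0,0,0.03],[0,0,0],1],
    [[0,0,0],[0,0,0],1],
  ],
)

```text
time: 20.0
ee_pos: [540.3, 186.9, 188.9]
tool_rot: [[0.814, 0.58, 0.0], [0.58, -0.814, 0.0], [0.0, 0.0, -1.0]]
contact_force: [0.2, 0.8, -1.0]
gripper_width: 0.191
finger_force: 30.0
```

step_arm(
  series=[
    [[0,0,0.02],[0,0,0],1],
    [[0,0,0.02],[0,0,0],1],
    [[0,0,0.02],[0,0,0],1],
    [[0,0,0],[0,0,0],1],
  ],
)

```text
time: 20.5
ee_pos: [540.7, 186.3, 182.6]
tool_rot: [[0.815, 0.58, 0.001], [0.58, -0.815, -0.001], [0.0, 0.001, -1.0]]
contact_force: [4.3, -3.8, -1.6]
gripper_width: 0.191
finger_force: 30.0
```

step_arm(
  series=[
    [[0,0.006,0.03],[0,0,0],1],
    [[0,0,0.04],[0,0,0],1],
    [[0,0,0.04],[0,0,0],1],
    [[0,0,0.04],[0,0,0],1],
    [[0,0,0],[0,0,0],1],
  ],
)

```text
time: 21.12
ee_pos: [540.5, 186.0, 166.9]
tool_rot: [[0.814, 0.58, 0.0], [0.58, -0.814, -0.001], [-0.0, 0.0, -1.0]]
contact_force: [5.0, -4.8, -2.8]
gripper_width: 0.192
finger_force: 30.0
```

step_arm(
  series=[
    [[0,0.005,0.03],[0,0,0],1],
    [[0,0,0.03],[0,0,0],1],
    [[0,0,0.03],[0,0,0],1],
    [[0,0,0.01],[0,0,0],1],
    [[0,0,0],[0,0,0],1],
  ],
)

```text
time: 21.75
ee_pos: [540.8, 186.0, 158.4]
tool_rot: [[0.814, 0.58, 0.0], [0.58, -0.814, 0.0], [0.0, 0.0, -1.0]]
contact_force: [-1.0, -3.6, 8.2]
gripper_width: 0.196
finger_force: 30.0
```

step_arm(
  series=[
    [[0,0,0.015],[0,0,0],1],
    [[0,0,0.01],[0,0,0],1],
    [[0,0,0],[0,0,0],1],
    [[0,0,0],[0,0,0],1],
  ],
)

```text
time: 22.25
ee_pos: [541.0, 186.2, 157.5]
tool_rot: [[0.814, 0.58, 0.001], [0.58, -0.814, 0.0], [0.001, 0.0, -1.0]]
contact_force: [-5.2, -4.8, 17.9]
gripper_width: 0.185
finger_force: 30.0
```

At the stop (17.9 N, height as expected), so I'm handing in.

```bash
python3 -c "
from station import arm
s=arm.observe();print(s['contact_force'],s['ee_pos'],s['finger_force']);print(arm.job_done())"
```

```text
[-5.23286199 -4.83751526 17.91842997] [541.01387305 186.1983468  157.52879459] 30.002689361572266
the job is handed in; nothing more can be done
None
```

I handed the job in at 22 s with the scraper home in its slot and let go, and the paddle held meshed on the spindle with the ring pressed to its stop (about 18 N). The bystanders were not touched; the hand-in gave no verdict.

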